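Pick a carded peeler off its display hook into the order tray

TASK

Take the front red peeler pack off its hook on the counter display: slide it out along the hook and ease its hang hole up and over the upturned tip, feeling your way so that the card is never pulled or pressed hard against the wire. Then stand it upright in the empty front slot of the grey order tray, setting it down rather than dropping it, and let go. Leave the other packs, the goods in the tray and the things on the counter where they are, and do not knock against the hooks.

Things in the scene. Friction and masses are not known exactly. Their poses are not given: they have to be found in the camera images.
- pack: The front red carded peeler pack on its hook, 60 to 130 g. 60 mm wide (y), 130 mm high, hanging upright; origin at the centre of its underside, x its thickness. A rigid clear clamshell 20 mm deep and 60 mm wide fills z 0 to 103 mm; above it is the bare 2 mm card, 60 mm wide, with the hang hole. The flat narrow sides (y -30 and +30 mm) can be gripped from above, the wire midway between the fingers.
- pack_hole (a point): Centre of the front red pack's hang hole, 116 mm above the pack's origin. The hole is 16 mm wide (y), 12.5 mm high in the middle (z 109.5 to 122 mm of the pack) and 9 mm at its sides, through the 2 mm card along x. As the pack hangs, the hole's gabled upper edge rests on the wire, whose centre is about 3 mm above this point. The card tears if it and the hook press together with more than 6 N.
- hook_red: Hook of the red packs. Origin: wire's root at the grid, 250 mm up. A 6 mm steel wire runs along the hook's -x to a bend, then a 24 mm tip turns up. NOT measured and new every time, as hooks differ and get bent: the bend is 110 to 140 mm from the origin, the wire as a whole rises or droops by up to 0.04 rad (5 mm at the bend), and the tip turns up 35 to 48 degrees from the wire. It is rigid.
- hook_blue: The other hook, of the same kind, with the blue pack; 150 mm beside hook_red, same height. Which is left and which right varies.
- display: White steel counter display, fixed: an open wire grid 310 mm wide and 258 mm high on a foot 12 mm thick that reaches 170 mm forward (-x). Origin under the middle of the grid, on the counter. Small carded magnets hang on short hooks below, up to 125 mm above the counter and 70 mm in front of the grid.
- tray: Grey order tray, fixed, 130 (x) x 110 (y) x 60 mm high, origin at the centre of its underside. Walls 4 mm; two dividers across make three slots in a row along x, each about 38 mm (x) x 102 mm (y). Front slot (towards its -x) empty, the middle and rear ones filled.
- slot (a point): Centre of the floor of the empty front slot, 4 mm above the counter, in the tray's axes: the pack stands here with its width along y, either way round. The slot's walls rise 56 mm above this point.
- pack_behind: A second, equal red pack, behind the front one on the same hook, its middle about 19 mm from the grid; to be left hanging. Origin at the centre of its underside.
- pack_blue: Blue carded pack of the same size on the other hook; to be left hanging. Origin at the centre of its underside.
- corkscrew_box: Cardboard box 22 x 70 x 95 mm high standing in the tray's middle slot. Origin under its centre.
- mill: Small dark wooden pepper mill, 28 mm thick, 90 mm high, standing in the tray's rear slot. Origin under its centre.
- utensil_pot: Perforated steel pot, 120 mm across, 150 mm high, with wooden utensils up to 255 mm high, on the counter. Origin under its centre.
- black_tin: Black tin with a wooden lid, 90 mm across, 120 mm high, on the counter. Origin under its centre.
- glass_jar: Glass jar with cork lid, 80 mm across, 110 mm high, on the counter. Origin under its centre.
- coasters: Stack of cork and wood coasters, 90 mm across, 47 mm high, on the counter. Origin under its centre.

How it is judged:
By the outcome, as a careful person would: the job done as asked, in the order asked, and still so for the second after the job is handed in, with the robot touching nothing.
It also fails if it takes over 72 s, if anything falls off the work surface, if the arm or the gripper's body presses on something with over 40 N, if the wrist force passes 120 N, or if a joint passes its speed limit or range.

ROBOT

A 6-joint arm with a two-finger parallel gripper is mounted at the origin on the work surface. World frame = base frame: x ahead of the robot, y to its left, z up, the work surface at z = 0. Lengths are in mm, angles in rad, forces in N, time in s.
With the tool pointing down it reaches from about 275 to 750 mm from the base axis. Payload 10.2 kg.
Tool frame: the origin (TCP) lies at the very end of the fingers, on their centre line; the grasp point (between the pads) lies ctrl.grip_depth behind it (ctrl.grip_depth is the distance from the TCP to the grasp point, in mm); z points along the fingers, y is the direction in which the jaws open and shut (so a half turn about z gives the same grasp; the last joint's range is limited). The gripper opens to 85 mm and grips with 20 to 120 N. Pads are 22 mm wide; open, the fingers measure 114 mm over their backs; the gripper's body (76 mm by 85 mm) begins 54 mm behind the grasp point. The pads swing forward as they close: fully open they stand 13 mm farther back than shut.
Start: joints at [-1.44, 0.313, 1.498, -0, 1.331, -0.223], TCP at [181.882, -492.494, 231.294] pointing down, gripper open.
Joint ranges: [-2.94, 2.94], [-0.97, 2.17], [0.19, 2.56], [-1.23, 4.37], [0.02, 3.11], [-2.88, 2.88]. Speed limits (rad/s): [2.39, 2.39, 3.01, 3.14, 3.14, 3.14].

INTERFACE

Orientations are given as a unit quaternion [w, x, y, z].
In Python, from rig import telemetry, eyes, ctrl, nets gives the robot as it stands. The module is installed in compiled form; this text tells all that it offers.
- The arm moves only by the tool drive_tool, never from a script. Its argument "series" is text: rows parted by semicolons, each of 7 numbers parted by spaces: the shift along the tool's x, y, z normalised to -1 to 1, where 1 is 0.12 m, then the turn, a rotation vector about the tool's x, y, z normalised to -1 to 1, where 1 is 0.5 rad, then the opening, from 0 (shut) to 1 (fully open). In form: tx ty tz wx wy wz hand; .... A call has 1 to 20 rows; each row is the pose to reach, as a shift and turn from the pose measured when the call began, along the tool's axes at that moment; what a row does not reach only later rows make up. A row lasts 1/10 s, in which the tool goes at most 50 mm and 8.59 degrees, less where a joint would pass 70% of its speed; a pose out of reach is approached as far as the arm can. A call with a number of a shift or a turn outside -1 to 1 is refused whole. A call with a gripper value outside its range is refused whole. The fingers move at their own pace and stop on an object; "newtons" is the grip in N (left out, the last holds). Time passes only in rows, so rows that repeat a pose let the fingers close. It gives the time, the measured TCP pose, the force and the opening at its end, in the units of the state.
- telemetry.sense(): the state, without advancing time (a new reading comes with each control period).
- eyes.capture(name): name is "scene" or "side" or "wrist"; returns a dict with "frame" (480x640x3 uint8, red, green, blue), "fx", "fy", "cx", "cy" (pixels), "view" (4x4, takes a point from world to camera coordinates). Camera axes: x right, y up, looking along -z (the intrinsics and any distortion apply to the point x, -y, -z); pixel columns grow to the right and rows downward; lengths in mm; the calibration is good to about 2 mm. A picture is of the moment at which its call begins. There is no depth.
- ctrl.finish_job(): hands the job in, once; it reports no verdict.
Trained networks look in a picture, given as the dict that the camera call returned (one of the last four; its "shot" number tells which), for a name from the list of things; names that differ only in an ending like _2 or _b are one class to them, and where a whole thing is asked for, a point or a joint stands for the part that bears it (a point fixed in the world has none). Each returns a list of dicts, best first, with "confidence" (0 to 1); they miss things now and then, are a little off and sometimes report something else, mostly with a low value. They report only what shows in the picture. A call takes as long as a camera call.
- nets.spot_in(name, picture): "rect" ([left, top, right, bottom] in pixels, round what is visible of it).
The state is a dict: "time_s": time; "joints": joint angles; "dq": joint speeds; "tau": joint torques, N m; "eef_pos": TCP position; "ee_rot": TCP orientation; "force": force on the tool from outside, world axes, zero at the start; "wrist_torque": the same for the moment, N m; "grip_width": opening from 0.0 (shut) to 1.0 (fully open).
Only numpy, scipy, OpenCV 4.12 (cv2) and the standard library are available. Lean on these libraries where they do the work, as an engineer would, in place of code of your own. Each camera call takes 0.05 s, during which the arm holds its last target. There are 200 camera calls.

## Working session

There is one attempt and no reset: what is moved stays moved. The work goes in short steps, Python scripts to look and compute and a tool call to move; the robot and the scene stay as the last step left them, time stands still between calls to the robot, and variables do not carry over. Pictures are saved under pics/ and viewed, about 8 in all and at most 12, crops included, and the job is handed in when it is done.

Besides the shell and the picture viewer there is one more tool, called after "Emit:" in YAML: its name, and indented under it one key for each argument. drive_tool: Moves the arm, as the interface text tells. Scaled input: -1 to 1 covers 0.12 m each way for a shift and 0.5 rad each way for a turn. Its arguments: {"type":"object","properties":{"series":{"type":"string"},"newtons":{"type":"number"}},"required":["series"]}

```bash
mkdir -p pics; cat > h.py <<'E'
import numpy as np, cv2
from rig import telemetry, eyes, ctrl, nets
def save(p,name,crop=None,s=1):
    im=p["frame"][:,:,::-1]
    if crop: l,t,r,b=crop; im=im[t:b,l:r]
    if s!=1: im=cv2.resize(im,None,fx=s,fy=s,interpolation=cv2.INTER_CUBIC)
    cv2.imwrite("pics/"+name,im)
def proj(p,X):
    X=np.atleast_2d(X).astype(float); c=(p["view"]@np.c_[X,np.ones(len(X))].T).T
    d=-c[:,2]; return np.c_[p["cx"]+p["fx"]*c[:,0]/d, p["cy"]-p["fy"]*c[:,1]/d]
def ray(p,u,v):
    R=p["view"][:3,:3]; t=p["view"][:3,3]
    d=R.T@np.array([(u-p["cx"])/p["fx"],-(v-p["cy"])/p["fy"],-1]); return -R.T@t, d/np.linalg.norm(d)
def tri(obs):
    A=np.zeros((3,3));b=np.zeros(3)
    for p,u,v in obs:
        o,d=ray(p,u,v);M=np.eye(3)-np.outer(d,d);A+=M;b+=M@o
    return np.linalg.solve(A,b)
def onz(p,u,v,z):
    o,d=ray(p,u,v); return o+d*(z-o[2])/d[2]
E
python3 - <<'E'
from h import *
np.set_printoptions(precision=3,suppress=True)
print(telemetry.sense(),ctrl.grip_depth)
for n in ["scene","side","wrist"]:
    p=eyes.capture(n); save(p,n+"0.png"); print(n,{k:p[k] for k in p if k not in("frame","view")}); print(ray(p,p["cx"],p["cy"]))
    for t in ["pack","pack_hole","hook_red","hook_blue","display","tray","slot","pack_blue","pack_behind","corkscrew_box","mill"]:
        print(t,[(np.round(r["rect"]).tolist(),round(r["confidence"],2)) for r in nets.spot_in(t,p)[:2]])
E
```

```text
{'time_s': 0.0, 'joints': array([-1.44 ,  0.313,  1.498, -0.   ,  1.331, -0.223]), 'dq': array([-0.001, -0.001,  0.   ,  0.001, -0.002, -0.   ]), 'tau': array([ -0.002, -41.227, -25.975,  -0.   ,   0.004,   0.   ]), 'eef_pos': array([ 181.823, -492.242,  230.733]), 'ee_rot': array([-0.001,  0.984,  0.176,  0.   ]), 'force': array([ 0.626, -0.343,  0.016]), 'wrist_torque': array([ 0.006, -0.031,  0.004]), 'grip_width': 1.0004601203718304} 18.700000000000003
scene {'fx': 458.8676075496506, 'fy': 458.8676075496506, 'cx': 319.50398229502, 'cy': 237.04157658872225, 'shot': 1}
(array([1006.947, -475.409, 1212.221]), array([-0.362,  0.384, -0.849]))
pack [([343.0, 207.0, 359.0, 242.0], 0.76)]
pack_hole [([344.0, 204.0, 366.0, 243.0], 0.64)]
hook_red [([327.0, 188.0, 378.0, 230.0], 0.59)]
hook_blue [([327.0, 257.0, 341.0, 265.0], 0.62)]
display [([270.0, 201.0, 394.0, 336.0], 0.66)]
tray [([195.0, 278.0, 258.0, 339.0], 0.55)]
slot [([194.0, 277.0, 257.0, 341.0], 0.87)]
pack_blue [([315.0, 246.0, 333.0, 286.0], 0.71), ([177.0, 360.0, 215.0, 401.0], 0.62)]
pack_behind [([355.0, 209.0, 374.0, 2
[... 515 characters left out ...]
04.0], 0.83), ([237.0, 199.0, 298.0, 239.0], 0.66)]
display [([207.0, 164.0, 370.0, 362.0], 0.95)]
tray [([378.0, 225.0, 421.0, 278.0], 0.81)]
slot [([383.0, 225.0, 421.0, 277.0], 0.91)]
pack_blue [([295.0, 180.0, 318.0, 240.0], 0.56)]
pack_behind [([235.0, 205.0, 259.0, 270.0], 0.9)]
corkscrew_box [([411.0, 224.0, 433.0, 259.0], 0.74)]
mill [([394.0, 232.0, 408.0, 252.0], 0.65)]
wrist {'fx': 384.1558361820792, 'fy': 384.1558361820792, 'cx': 314.73999816184363, 'cy': 236.1951845276496, 'shot': 3}
(array([ 260.845, -463.867,  373.337]), array([-0.304, -0.112, -0.946]))
pack []
pack_hole []
hook_red []
hook_blue []
display []
tray []
slot []
pack_blue []
pack_behind []
corkscrew_box []
mill []
```

```bash
python3 - <<'E'
import cv2
a=cv2.imread("pics/scene0.png")[150:420,150:440];b=cv2.imread("pics/side0.png")[140:390,190:460]
cv2.imwrite("pics/a.png",cv2.resize(a,None,fx=2.2,fy=2.2,interpolation=cv2.INTER_CUBIC))
cv2.imwrite("pics/b.png",cv2.resize(b,None,fx=2.4,fy=2.4,interpolation=cv2.INTER_CUBIC))
E
```

```text
(no output)
```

View pics/a.png

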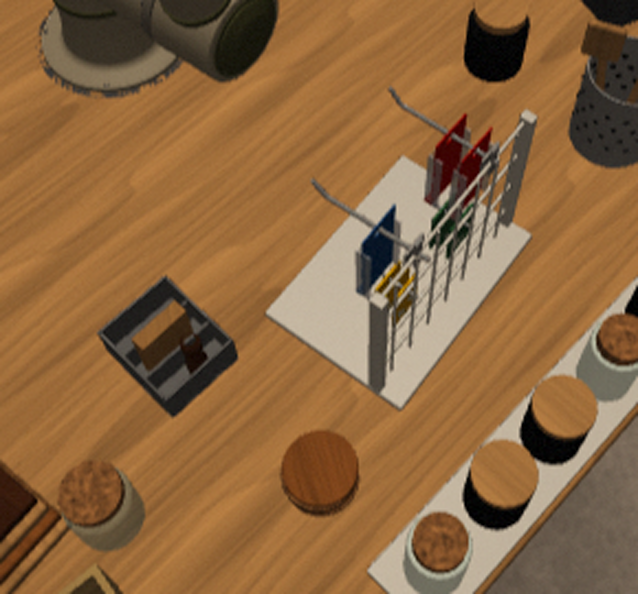

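View pics/b.png

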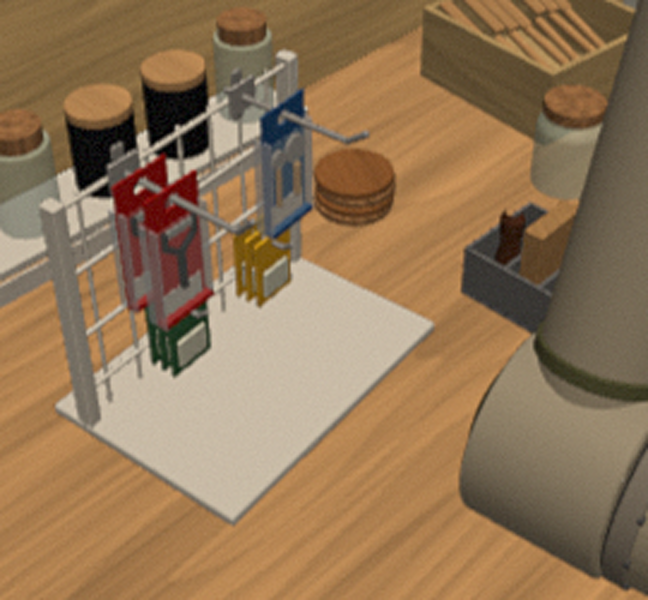

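```bash
python3 - <<'E'
from h import *
np.set_printoptions(precision=1,suppress=True)
sc=eyes.capture("scene"); sd=eyes.capture("side")
S=lambda x,y:(150+x/2.2,150+y/2.2); D=lambda x,y:(190+x/2.4,140+y/2.4)
c=[onz(sc,*S(*q),12) for q in [(403,156),(267,313),(401,409),(530,236)]]
d=[onz(sd,*D(*q),12) for q in [(57,408),(233,520),(433,325)]]
print("foot scene",np.array(c)); print("foot side",np.array(d))
for i in range(3): print(np.linalg.norm(c[i+1]-c[i]),end=' ')
T=lambda a,b:tri([(sc,*S(*a)),(sd,*D(*b))])
print("\nblue root",T((425,258),(240,92)),"bluebend",T((328,202),(350,138)),"bluetip",T((314,181),(368,133)))
print("red root",T((493,155),(125,165)))
print("redbend",T((404,106),(243,228)),"redtip",T((391,91),(290,247)))
print("tray top60 scene",np.array([onz(sc,*S(*q),60) for q in [(167,277),(99,332),(175,402),(238,348)]]))
E
```

```text
foot scene [[ 485.   140.6   12. ]
 [ 525.5 -162.6   12. ]
 [ 739.5 -136.4   12. ]
 [ 699.   165.    12. ]]
foot side [[ 688.4  171.4   12. ]
 [ 476.4  142.9   12. ]
 [ 515.4 -158.3   12. ]]
305.9102916140893 215.6258991908803 304.0934851947338 
blue root [690.9 -65.6 247.3] bluebend [566.1 -85.  245.1] bluetip [543.1 -83.1 261.6]
red root [661.7  85.  255.6]
redbend [536.7  68.7 248.2] redtip [502.3  66.6 247.6]
tray top60 scene [[ 416.3 -229.4   60. ]
 [ 414.5 -336.7   60. ]
 [ 551.1 -330.1   60. ]
 [ 553.6 -231.9   60. ]]
```

```bash
cat >> h.py <<'E'
from scipy.spatial.transform import Rotation as Ro
def Rt(yaw,tilt=0.0):
    # tool down, tool x at yaw; tilt>0: pack top leans along world dir of -x_tool (camera on robot side -> leans to grid)
    return Ro.from_euler('z',yaw)*Ro.from_euler('x',np.pi)*Ro.from_euler('y',tilt)
def cur():
    s=telemetry.sense(); q=s["ee_rot"]; return s, s["eef_pos"], Ro.from_quat([q[1],q[2],q[3],q[0]])
def rel(P,R,P2,R2):
    return np.round(np.r_[R.inv().apply(np.array(P2)-P)/120,(R.inv()*R2).as_rotvec()/.5],3)
E
python3 - <<'E'
from h import *
s,P,R=cur(); y0=R.as_matrix()[:2,0]; y0=np.arctan2(y0[1],y0[0])
T=np.array([520,-30,330]); 
for i in range(6):
    P2=P+(T-P)/(6-i); y1=y0+(3.27-y0)/(6-i); R2=Rt(y1)
    print(rel(P,R,P2,R2)); P,R,y0=P2,R2,y1
E
```

```text
[ 0.663 -0.44  -0.137  0.     0.    -0.972]
[ 0.792 -0.079 -0.137  0.     0.    -0.972]
[ 0.737  0.3   -0.137  0.     0.    -0.972]
[ 0.512  0.609 -0.137 -0.     0.    -0.972]
[ 0.168  0.778 -0.137  0.     0.    -0.972]
[-0.215  0.766 -0.137  0.     0.    -0.972]
```

Emit:
drive_tool:
  series: "0.663 -0.44 -0.137 0 0 -0.972 1; 0.663 -0.44 -0.137 0 0 -0.972 1; 0.663 -0.44 -0.137 0 0 -0.972 1; 0.663 -0.44 -0.137 0 0 -0.972 1; 0.663 -0.44 -0.137 0 0 -0.972 1"

```text
time_s: 2.4
eef_pos: [238.4, -415.2, 247.9]
ee_rot: [0.0, 0.913, 0.408, -0.0]
force: [-0.4, -0.9, -0.3]
grip_width: 1.0
```

Emit:
drive_tool:
  series: "0.792 -0.079 -0.137 0 0 -0.972 1; 0.792 -0.079 -0.137 0 0 -0.972 1; 0.792 -0.079 -0.137 0 0 -0.972 1; 0.792 -0.079 -0.137 0 0 -0.972 1; 0.792 -0.079 -0.137 0 0 -0.972 1"

```text
time_s: 2.9
eef_pos: [294.8, -338.1, 264.3]
ee_rot: [0.0, 0.788, 0.615, -0.0]
force: [-0.3, -0.4, -0.1]
grip_width: 1.0
```

Emit:
drive_tool:
  series: "0.737 0.3 -0.137 0 0 -0.972 1; 0.737 0.3 -0.137 0 0 -0.972 1; 0.737 0.3 -0.137 0 0 -0.972 1; 0.737 0.3 -0.137 0 0 -0.972 1; 0.737 0.3 -0.137 0 0 -0.972 1"

```text
time_s: 3.4
eef_pos: [351.2, -261.1, 280.7]
ee_rot: [0.0, 0.618, 0.786, -0.0]
force: [0.6, -0.9, -0.8]
grip_width: 1.005
```

Emit:
drive_tool:
  series: "0.512 0.609 -0.137 0 0 -0.972 1; 0.512 0.609 -0.137 0 0 -0.972 1; 0.512 0.609 -0.137 0 0 -0.972 1; 0.512 0.609 -0.137 0 0 -0.972 1; 0.512 0.609 -0.137 0 0 -0.972 1"

```text
time_s: 3.9
eef_pos: [407.7, -184.3, 296.9]
ee_rot: [-0.0, 0.412, 0.911, -0.0]
force: [0.4, 0.2, 0.2]
grip_width: 1.003
```

Emit:
drive_tool:
  series: "0.168 0.778 -0.137 0 0 -0.972 1; 0.168 0.778 -0.137 0 0 -0.972 1; 0.168 0.778 -0.137 0 0 -0.972 1; 0.168 0.778 -0.137 0 0 -0.972 1; 0.168 0.778 -0.137 0 0 -0.972 1"

```text
time_s: 4.4
eef_pos: [464.4, -107.8, 313.1]
ee_rot: [-0.0, 0.182, 0.983, 0.0]
force: [0.8, -0.1, 1.0]
grip_width: 1.001
```

Emit:
drive_tool:
  series: "-0.215 0.766 -0.137 0 0 -0.972 1; -0.215 0.766 -0.137 0 0 -0.972 1; -0.215 0.766 -0.137 0 0 -0.972 1; -0.215 0.766 -0.137 0 0 -0.972 1; -0.215 0.766 -0.137 0 0 -0.972 1"

```text
time_s: 4.9
eef_pos: [521.4, -31.6, 329.4]
ee_rot: [-0.001, -0.058, 0.998, 0.0]
force: [-0.6, -0.2, 0.1]
grip_width: 1.004
```

```bash
python3 - <<'E'
from h import *; import pickle
p=eyes.capture("wrist"); pickle.dump(p,open("w1.pkl","wb")); save(p,"w1.png")
for t in ["pack","hook_red","pack_behind","hook_blue"]:
    print(t,[(np.round(r["rect"]).tolist(),round(r["confidence"],2)) for r in nets.spot_in(t,p)[:2]])
E
```

```text
pack [([383.0, 286.0, 490.0, 390.0], 0.71)]
hook_red [([422.0, 267.0, 488.0, 440.0], 0.59)]
pack_behind [([382.0, 319.0, 444.0, 434.0], 0.74)]
hook_blue [([219.0, 275.0, 270.0, 461.0], 0.93)]
```

Emit:
drive_tool:
  series: "0 0.4 0 0 0 0 1; 0 0.8 0 0 0 0 1; 0 1 0 0 0 0 1; 0 1 0 0 0 0 1; 0 1 0 0 0 0 1"

```text
time_s: 5.65
eef_pos: [507.2, 87.4, 329.7]
ee_rot: [-0.0, -0.059, 0.998, -0.0]
force: [-0.1, 0.0, -0.2]
grip_width: 1.0
```

```bash
python3 - <<'E'
from h import *; import pickle
p=eyes.capture("wrist"); pickle.dump(p,open("w2.pkl","wb")); save(p,"w2.png")
for t in ["pack","hook_red","pack_behind","hook_blue"]:
    print(t,[(np.round(r["rect"]).tolist(),round(r["confidence"],2)) for r in nets.spot_in(t,p)[:2]])
E
```

```text
pack []
hook_red [([264.0, 267.0, 309.0, 442.0], 0.89)]
pack_behind [([242.0, 372.0, 328.0, 434.0], 0.8), ([1.0, 140.0, 15.0, 162.0], 0.37)]
hook_blue [([22.0, 275.0, 74.0, 389.0], 0.57)]
```

View pics/w1.png

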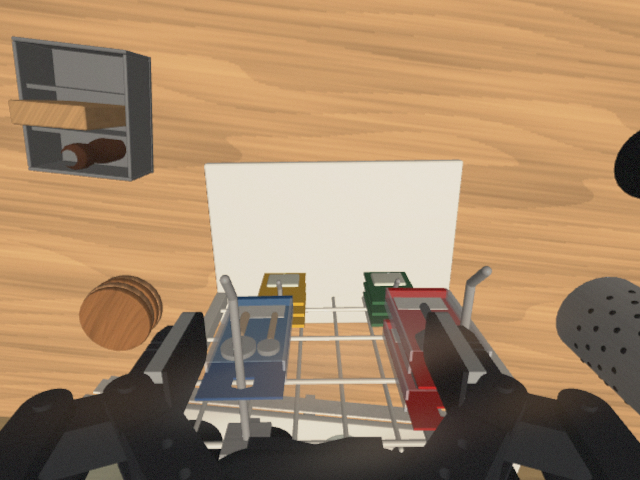

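View pics/w2.png

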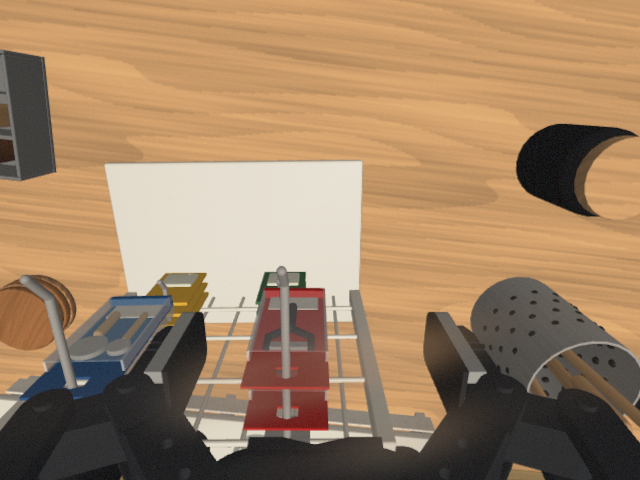

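```bash
python3 - <<'E'
import cv2,numpy as np
a=cv2.imread("pics/w1.png")[260:340,440:500];b=cv2.imread("pics/w2.png")[260:440,235:335]
a=cv2.resize(a,None,fx=6,fy=6,interpolation=cv2.INTER_CUBIC);b=cv2.resize(b,None,fx=3.3,fy=3.3,interpolation=cv2.INTER_CUBIC)
H=max(a.shape[0],b.shape[0]);c=np.zeros((H,a.shape[1]+b.shape[1],3),np.uint8);c[:a.shape[0],:a.shape[1]]=a;c[:b.shape[0],a.shape[1]:]=b
cv2.imwrite("pics/c.png",c);print(c.shape,a.shape)
E
```

```text
(594, 690, 3) (480, 360, 3)
```

View pics/c.png

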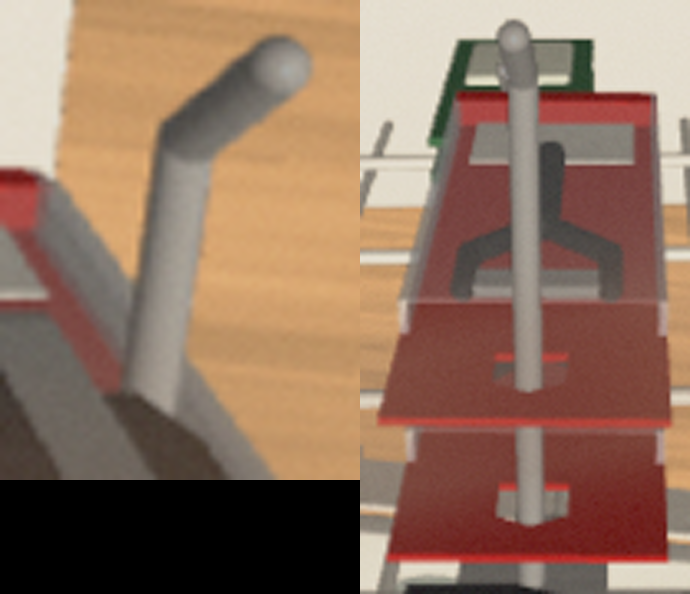

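```bash
python3 - <<'E'
from h import *; import pickle
from scipy.optimize import least_squares
np.set_printoptions(precision=2,suppress=True)
w1=pickle.load(open("w1.pkl","rb"));w2=pickle.load(open("w2.pkl","rb"))
print("tip",tri([(w1,487,270.8),(w2,281.7,271.2)]),"bend",tri([(w1,471,284.2),(w2,283.5,285.8)]))
L1=lambda x,y:(235+(x-360)/3.3,260+y/3.3)
def line(p,A,B,q):
    a,b=proj(p,[A,B]); n=np.array([-(b-a)[1],(b-a)[0]]); return (np.array(q)-a)@n/np.linalg.norm(n)
def f(v,full=False):
    B=v[:3];ps,e,t=v[3:6]; h=np.array([np.cos(ps),np.sin(ps),0])
    back=np.cos(e)*h-np.sin(e)*np.array([0,0,1])   # towards grid; e>0 = wire rises outward
    tip=B+24*(-np.cos(e+t)*h+np.array([0,0,np.sin(e+t)]))
    far=B+100*back
    r=[*(proj(w1,tip)[0]-[487,270.8]),*(proj(w2,tip)[0]-[281.7,271.2]),*(proj(w1,B)[0]-[471,284.2]),
       *(proj(w2,B)[0]-[283.5,285.8]),line(w1,B,far,(465.3,325)),line(w1,B,far,(468.5,305)),line(w2,B,far,(286.2,376.7)),line(w2,B,far,(286.8,417.6)),(ps-.13)/.01,e/.03,(t-.72)/.1]
    return np.array(r)
s=least_squares(f,[540,68,248,.13,0,.7]); v=s.x; print(v,"\n",f(v)); J=np.linalg.inv(s.jac.T@s.jac); print("sd",np.sqrt(np.diag(J)))
B=v[:3];h=np.array([np.cos(v[3]),np.sin(v[3]),0])
# card top edges at given z
for nm,y in(("front",424),("behind",560)):
    xl,xr=(378,670) if nm=="front" else (388,667)
    for z in (258,261,264):
        a=onz(w2,*L1(xl,y),z);b=onz(w2,*L1(xr,y),z); print(nm,z,(a+b)/2,np.linalg.norm(a-b),"dist from bend",((a+b)/2-B)@h)
# tray from w1, z=60 rim corners
print("tray",np.array([onz(w1,*q,60) for q in [(12,38),(126,51),(135,180),(27,170)]]))
print("foot", np.array([onz(w1,*q,12) for q in [(206,163),(461,161)]]))
E
```

```text
tip [518.23  68.98 266.13] bend [535.35  70.34 249.56]
[535.29  70.53 249.66   0.12   0.     0.77] 
 [-0.55  0.17 -0.79 -0.21  0.43  0.82  0.3  -0.79  0.23 -0.02  0.05  0.55
 -1.35  0.05  0.48]
sd [0.58 0.35 0.92 0.01 0.02 0.04]
front 258 [608.58  78.57 258.  ] 60.21780286474654 dist from bend 73.73139086482156
front 261 [606.    78.55 261.  ] 59.37267085416584 dist from bend 71.16576986759866
front 264 [603.42  78.54 264.  ] 58.52753884358511 dist from bend 68.60014887037578
behind 258 [644.17  82.66 258.  ] 60.09183506509121 dist from bend 109.55989402029235
behind 261 [641.09  82.58 261.  ] 59.2484709605902 dist from bend 106.4914347681452
behind 264 [638.01  82.5  264.  ] 58.405106856089205 dist from bend 103.42297551599795
tray [[ 412.65 -337.68   60.  ]
 [ 411.27 -229.3    60.  ]
 [ 537.75 -224.79   60.  ]
 [ 540.38 -338.99   60.  ]]
foot [[ 518.89 -161.84   12.  ]
 [ 481.16  138.17   12.  ]]
```

```bash
python3 - <<'E'
from h import *; import pickle
np.set_printoptions(precision=3,suppress=True)
w2=pickle.load(open("w2.pkl","rb")); L1=lambda x,y:(235+(x-360)/3.3,260+y/3.3)
h=np.array([np.cos(.12),np.sin(.12),0]);B=np.array([535.3,70.5,0])
for q in [(402,300,234),(665,300,234),(402,332,234),(665,332,234),(530,355,249),(530,387,249)]:
    x=onz(w2,*L1(*q[:2]),q[2]); print(q,x,(x-B)@h)
s,P,R=cur(); R2=Rt(3.262)
P1=np.array([605.8,78.8,315]); print(P,rel(P,R,P1,R2)); print(rel(P1,R2,[605.8,78.8,200],R2))
E
```

```text
(402, 300, 234) [599.05   48.858 234.   ] 60.700699548076614
(665, 300, 234) [592.195 106.528 234.   ] 60.798723988643836
(402, 332, 234) [607.448  49.38  234.   ] 69.10095946004544
(665, 332, 234) [600.527 107.61  234.   ] 69.20050626943026
(530, 355, 249) [598.49   78.231 249.   ] 63.661496832732496
(530, 387, 249) [606.596  79.001 249.   ] 71.80100257922976
[507.301  86.695 329.578] [-0.808 -0.161  0.121  0.    -0.001 -0.008]
[ 0.    -0.     0.958  0.     0.     0.   ]
```

Emit:
drive_tool:
  series: "-0.4 -0.08 0.06 0 0 0 1; -0.808 -0.161 0.121 0 0 -0.008 1; -0.808 -0.161 0.121 0 0 -0.008 1; -0.808 -0.161 0.121 0 0 -0.008 1"

```text
time_s: 6.3
eef_pos: [606.4, 78.0, 313.3]
ee_rot: [-0.002, -0.06, 0.998, 0.0]
force: [-1.1, -0.4, -0.1]
grip_width: 1.001
```

```bash
python3 - <<'E'
from h import *; import pickle
np.set_printoptions(precision=3,suppress=True)
p=eyes.capture("wrist"); save(p,"w3.png"); s,P,R=cur(); print(P,rel(P,R,[606,79,200],Rt(3.262)))
E
```

```text
[605.707  78.35  314.948] [-0.004  0.005  0.958  0.001 -0.002 -0.002]
```

View pics/w3.png

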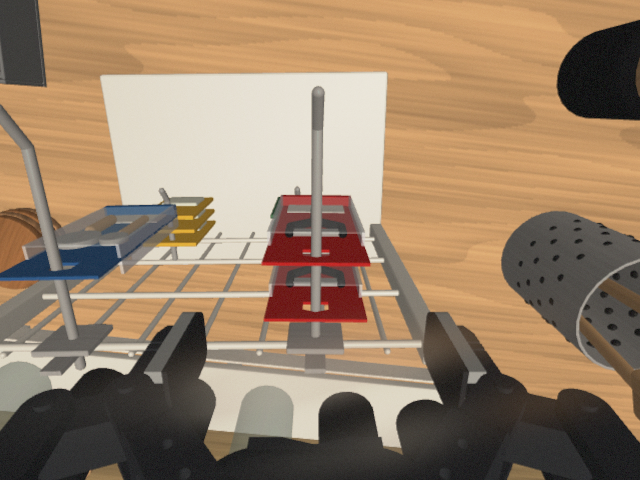

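Emit:
drive_tool:
  series: "0 0 0.2 0 0 0 1; 0 0 0.4 0 0 0 1; 0 0 0.6 0 0 0 1; 0 0 0.8 0 0 0 1; 0 0 0.958 0 0 0 1; 0 0 0.958 0 0 0 1; 0 0 0.958 0 0 0 1"
  newtons: 20

```text
time_s: 7.05
eef_pos: [605.5, 78.3, 202.0]
ee_rot: [0.001, -0.06, 0.998, -0.0]
force: [-0.2, 0.0, 0.5]
grip_width: 0.996
```

Emit:
drive_tool:
  series: "0 0 0 0 0 0 0.8; 0 0 0 0 0 0 0.8; 0 0 0 0 0 0 0.75; 0 0 0 0 0 0 0.73"
  newtons: 20

```text
time_s: 7.45
eef_pos: [605.6, 78.3, 202.4]
ee_rot: [0.001, -0.06, 0.998, -0.0]
force: [0.1, -0.1, 0.1]
grip_width: 0.727
```

```bash
python3 - <<'E'
from h import *
np.set_printoptions(precision=3,suppress=True)
s,P,R=cur(); print(P,s["force"],s["wrist_torque"],s["grip_width"]); print(np.mean([telemetry.sense()["force"] for _ in range(5)],0))
p=eyes.capture("wrist"); save(p,"w4.png")
E
```

```text
[605.56   78.341 202.384] [ 0.09  -0.081  0.106] [-0.018  0.008  0.005] 0.7270674457508146
[ 0.09  -0.081  0.106]
```

View pics/w4.png

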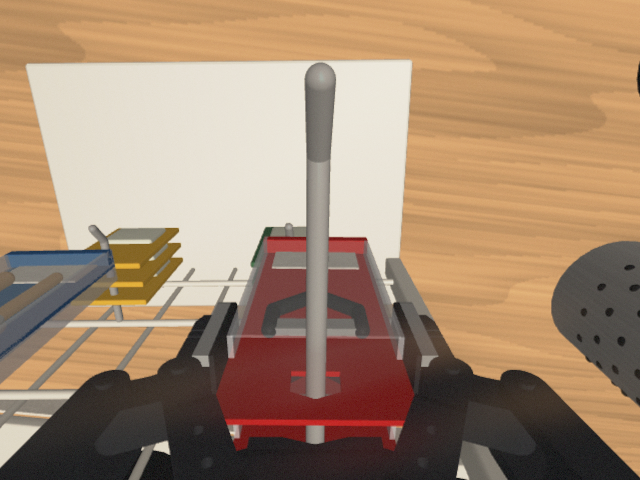

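Emit:
drive_tool:
  series: "0 0 0 0 0 0 0.68; 0 0 0 0 0 0 0.64; 0 0 0 0 0 0 0.6; 0 0 0 0 0 0 0.6; 0 0 0 0 0 0 0.6"
  newtons: 25

```text
time_s: 8.0
eef_pos: [605.5, 78.3, 202.2]
ee_rot: [0.001, -0.06, 0.998, -0.0]
force: [-0.3, -0.2, 0.9]
grip_width: 0.698
```

```bash
python3 - <<'E'
from h import *
np.set_printoptions(precision=3,suppress=True)
s,P,R=cur(); print(P,R.as_matrix(),s["force"],s["wrist_torque"],s["grip_width"])
E
```

```text
[605.529  78.326 202.243] [[-0.993 -0.119  0.002]
 [-0.119  0.993 -0.   ]
 [-0.002 -0.    -1.   ]] [-0.304 -0.186  0.925] [0.002 0.034 0.015] 0.6978488369353468
```

Emit:
drive_tool:
  series: "0 0 -0.01 0 0 0 0.6; 0 0 -0.02 0 0 0 0.6; 0 0 -0.027 0 0 0 0.6; 0 0 -0.027 0 0 0 0.6; 0 0 -0.027 0 0 0 0.6"

```text
time_s: 8.5
eef_pos: [605.5, 78.3, 205.4]
ee_rot: [0.001, -0.06, 0.998, -0.0]
force: [0.2, -0.6, -0.9]
grip_width: 0.697
```

Emit:
drive_tool:
  series: "0.01 0 0 0 0 0 0.6; 0.02 0 0 0 0 0 0.6; 0.03 0 0 0 0 0 0.6; 0.04 0 0 0 0 0 0.6; 0.05 0 0 0 0 0 0.6; 0.05 0 0 0 0 0 0.6; 0.05 0 0 0 0 0 0.6"

```text
time_s: 9.2
eef_pos: [599.5, 77.6, 205.4]
ee_rot: [0.001, -0.06, 0.998, -0.0]
force: [0.3, 0.4, -1.4]
grip_width: 0.696
```

```bash
python3 - <<'E'
from h import *
np.set_printoptions(precision=3,suppress=True)
s,P,R=cur(); print(P,s["force"],s["wrist_torque"],s["grip_width"])
p=eyes.capture("wrist"); save(p,"w5.png",(220,220,420,460),2.4)
E
```

```text
[599.546  77.646 205.441] [ 0.326  0.424 -1.417] [ 0.006  0.008 -0.011] 0.6961185620433711
```

View pics/w5.png

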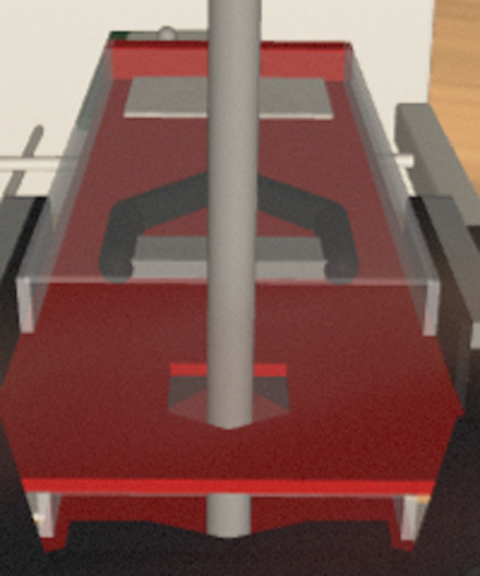

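Emit:
drive_tool:
  series: "0.02 0 0 0 0 0 0.6; 0.04 0 0 0 0 0 0.6; 0.06 0 0 0 0 0 0.6; 0.08 0 0 0 0 0 0.6; 0.1 0 0 0 0 0 0.6; 0.12 0 0 0 0 0 0.6; 0.14 0 0 0 0 0 0.6; 0.16 0 0 0 0 0 0.6; 0.167 0 0 0 0 0 0.6; 0.167 0 0 0 0 0 0.6; 0.167 0 0 0 0 0 0.6"

```text
time_s: 10.35
eef_pos: [579.7, 75.2, 205.4]
ee_rot: [0.001, -0.06, 0.998, -0.0]
force: [-0.5, 0.5, -0.7]
grip_width: 0.698
```

Emit:
drive_tool:
  series: "0.02 0 0 0 0 0 0.6; 0.04 0 0 0 0 0 0.6; 0.06 0 0 0 0 0 0.6; 0.08 0 0 0 0 0 0.6; 0.1 0 0 0 0 0 0.6; 0.12 0 0 0 0 0 0.6; 0.14 0 0 0 0 0 0.6; 0.16 0 0 0 0 0 0.6; 0.167 0 0 0 0 0 0.6; 0.167 0 0 0 0 0 0.6; 0.167 0 0 0 0 0 0.6"

```text
time_s: 11.45
eef_pos: [559.9, 72.8, 205.4]
ee_rot: [0.001, -0.06, 0.998, -0.0]
force: [0.2, 0.2, -1.2]
grip_width: 0.698
```

```bash
python3 - <<'E'
from h import *
np.set_printoptions(precision=3,suppress=True)
s,P,R=cur(); print(P,s["force"],s["wrist_torque"],s["grip_width"])
p=eyes.capture("wrist"); import pickle; pickle.dump((p,P),open("w6.pkl","wb")); save(p,"w6.png",(220,160,420,440),2.1)
E
```

```text
[559.872  72.846 205.404] [ 0.212  0.212 -1.18 ] [0.031 0.068 0.   ] 0.6981866985935293
```

View pics/w6.png

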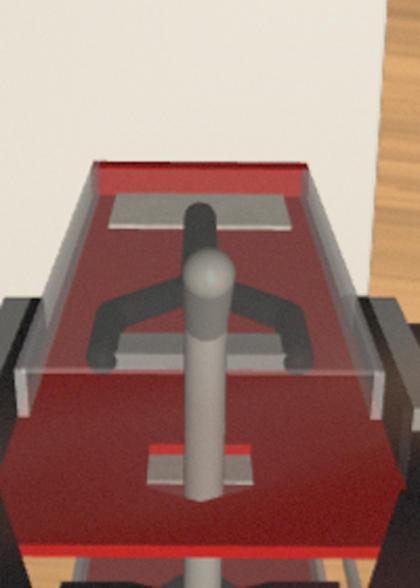

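```bash
python3 - <<'E'
from h import *; import pickle
from scipy.optimize import least_squares
np.set_printoptions(precision=3,suppress=True)
w1=pickle.load(open("w1.pkl","rb"));w2=pickle.load(open("w2.pkl","rb"));w6,P6=pickle.load(open("w6.pkl","rb"))
def shift(p,P):  # same orientation as w6
    q=dict(p); V=p["view"].copy(); V[:3,3]-=V[:3,:3]@(np.array(P)-P6); q["view"]=V; return q
w3=shift(w6,[605.7,78.35,314.9]); w4=shift(w6,[605.55,78.34,202.38])
C=[(w1,(487,270.8),(471,284.2)),(w2,(281.7,271.2),(283.5,285.8)),(w3,(318,92),(317.5,128)),(w4,(320.3,78),(318.3,157)),(w6,(319.5,290),(317.1,319.5))]
def mod(v):
    B=v[:3];ps,e,t=v[3:6]; h=np.array([np.cos(ps),np.sin(ps),0])
    return B,B+24*(-np.cos(e+t)*h+np.array([0,0,np.sin(e+t)])),B+np.cos(e)*100*h-np.array([0,0,100*np.sin(e)])
def line(p,A,B,q):
    a,b=proj(p,[A,B]); n=np.array([-(b-a)[1],(b-a)[0]]); return (np.array(q)-a)@n/np.linalg.norm(n)
def f(v):
    B,tip,far=mod(v); r=[]
    for p,a,b in C: r+=[*(proj(p,tip)[0]-a),*(proj(p,B)[0]-b)/1.5]
    r+=[line(w1,B,far,(465.3,325)),line(w2,B,far,(286.2,376.7)),line(w2,B,far,(286.8,417.6)),(v[3]-.122)/.006,v[4]/.03,(v[5]-.72)/.08]
    return np.array(r)
s=least_squares(f,[535,70,249,.12,0,.75]); print(s.x,np.round(s.fun,1)); print(np.sqrt(np.diag(np.linalg.inv(s.jac.T@s.jac))))
for p,a,b in C[:2]: pass
print(tri([(p,*a) for p,a,b in C]),tri([(p,*b) for p,a,b in C]))
E
```

```text
[535.18   70.536 249.807   0.116   0.004   0.762] [-0.4 -0.   0.4  0.5 -0.8 -0.4  0.2 -0.6 -0.9  0.6 -0.5  0.7  0.2 -0.7
  0.4  1.  -0.2  0.5  0.7 -1.2  0.3  0.   0.5 -1.   0.1  0.5]
[0.227 0.12  0.415 0.004 0.023 0.027]
[517.96   68.748 266.529] [534.893  70.351 250.524]
```

Emit:
drive_tool:
  series: "0 0 0.008 0 0 0 0.6; 0 0 0.014 0 0 0 0.6; 0 0 0.018 0 0 0 0.6; 0 0 0.018 0 0 0 0.6; 0 0 0.018 0 0 0 0.6"

```text
time_s: 12.0
eef_pos: [559.9, 72.8, 203.2]
ee_rot: [0.001, -0.06, 0.998, -0.0]
force: [-0.2, -0.5, -1.5]
grip_width: 0.696
```

Emit:
drive_tool:
  series: "0 0 0.005 0 0 0 0.6; 0 0 0.005 0 0 0 0.6; 0 0 0.005 0 0 0 0.6"

```text
time_s: 12.3
eef_pos: [559.9, 72.8, 202.6]
ee_rot: [0.001, -0.06, 0.998, -0.0]
force: [0.6, 0.6, -0.9]
grip_width: 0.697
```

Emit:
drive_tool:
  series: "0 0 0.005 0 0 0 0.6; 0 0 0.005 0 0 0 0.6; 0 0 0.005 0 0 0 0.6"

```text
time_s: 12.6
eef_pos: [559.9, 72.8, 202.1]
ee_rot: [0.001, -0.06, 0.998, -0.0]
force: [0.0, 0.0, -0.7]
grip_width: 0.693
```

Emit:
drive_tool:
  series: "0 0 0.005 0 0 0 0.6; 0 0 0.005 0 0 0 0.6; 0 0 0.005 0 0 0 0.6"

```text
time_s: 12.9
eef_pos: [560.0, 72.8, 201.7]
ee_rot: [0.001, -0.06, 0.998, -0.0]
force: [-0.1, -0.5, 1.9]
grip_width: 0.702
```

```bash
cat >> h.py <<'E'
YAW=np.pi+.119; HB=np.array([535.2,70.54,249.8]); HH=np.array([np.cos(.118),np.sin(.118),0]); UP=np.array([0,0,1.])
E_,TA,DH=-.01,.766,45.0
def tcp_for(a,th,off=0.35):
    """hole centre at arc position a along wire (a<0 wire, a>0 along tip), pack tilt th"""
    if a<=0: C=HB+a*(-HH*np.cos(E_)+UP*np.sin(E_))
    else: C=HB+a*(-HH*np.cos(TA)+UP*np.sin(TA))
    up=HH*np.sin(th)+UP*np.cos(th)
    return C+off*up-DH*up
def rows(lst,hand=0.6):
    s,P,R=cur(); print("now",P,s["force"])
    for a,th,*o in lst:
        r=rel(P,R,tcp_for(a,th,*o),Rt(YAW,th)); print(' '.join('%.3f'%x for x in r),hand,end='; ')
    print()
E
python3 - <<'E'
from h import *
rows([(-25,0,-2),(-25,0,-1),(-25,0)]+[(-25+t*37.5,t) for t in np.arange(.04,.401,.04)]+[(-10,.4)]*2)
E
```

```text
now [560.04103041  72.81683245 201.71887972] [-0.08748902 -0.46635152  1.94454173]
-0.001 0.006 -0.011 -0.001 0.005 0.001 0.6; -0.001 0.006 -0.019 -0.001 0.005 0.001 0.6; -0.001 0.006 -0.031 -0.001 0.005 0.001 0.6; 0.027 0.006 -0.031 -0.001 0.085 0.001 0.6; 0.054 0.006 -0.032 -0.001 0.165 0.001 0.6; 0.081 0.006 -0.033 -0.001 0.245 0.001 0.6; 0.109 0.006 -0.035 -0.001 0.325 0.001 0.6; 0.136 0.006 -0.038 -0.001 0.405 0.001 0.6; 0.163 0.006 -0.041 -0.001 0.485 0.001 0.6; 0.190 0.006 -0.045 -0.001 0.565 0.001 0.6; 0.216 0.006 -0.049 -0.001 0.645 0.001 0.6; 0.243 0.006 -0.054 -0.001 0.725 0.001 0.6; 0.269 0.006 -0.059 -0.001 0.805 0.001 0.6; 0.269 0.006 -0.059 -0.001 0.805 0.001 0.6; 0.269 0.006 -0.059 -0.001 0.805 0.001 0.6;
```

Emit:
drive_tool:
  series: "0 0.006 -0.011 0 0 0 0.6; 0 0.006 -0.02 0 0 0 0.6; 0 0.006 -0.031 0 0 0 0.6; 0.027 0.006 -0.031 0 0.08 0 0.6; 0.054 0.006 -0.032 0 0.16 0 0.6; 0.081 0.006 -0.033 0 0.24 0 0.6; 0.109 0.006 -0.035 0 0.32 0 0.6; 0.136 0.006 -0.038 0 0.4 0 0.6; 0.136 0.006 -0.038 0 0.4 0 0.6; 0.136 0.006 -0.038 0 0.4 0 0.6"

```text
time_s: 13.9
eef_pos: [543.8, 71.6, 206.1]
ee_rot: [-0.098, -0.059, 0.993, -0.006]
force: [-0.8, 0.4, -0.8]
grip_width: 0.697
```

```bash
python3 - <<'E'
from h import *
rows([(-17.5+(t-.2)*37.5,t) for t in np.arange(.23,.401,.034)]+[(-10,.4)]*3)
E
```

```text
now [543.84916791  71.62746587 206.08025737] [-0.81032642  0.36829208 -0.77410265]
0.021 -0.000 0.001 -0.001 0.066 0.001 0.6; 0.044 -0.000 0.002 -0.001 0.134 0.001 0.6; 0.067 -0.000 0.003 -0.001 0.202 0.001 0.6; 0.090 -0.000 0.004 -0.001 0.270 0.001 0.6; 0.113 -0.000 0.004 -0.001 0.338 0.001 0.6; 0.136 -0.000 0.004 -0.001 0.406 0.001 0.6; 0.136 -0.000 0.004 -0.001 0.406 0.001 0.6; 0.136 -0.000 0.004 -0.001 0.406 0.001 0.6; 0.136 -0.000 0.004 -0.001 0.406 0.001 0.6;
```

Emit:
drive_tool:
  series: "0.021 0 0.001 0 0.066 0 0.6; 0.044 0 0.002 0 0.134 0 0.6; 0.067 0 0.003 0 0.202 0 0.6; 0.09 0 0.004 0 0.27 0 0.6; 0.113 0 0.004 0 0.338 0 0.6; 0.134 0 0.004 0 0.4 0 0.6; 0.134 0 0.004 0 0.4 0 0.6; 0.134 0 0.004 0 0.4 0 0.6"

```text
time_s: 14.7
eef_pos: [528.2, 69.7, 208.8]
ee_rot: [-0.196, -0.059, 0.979, -0.012]
force: [0.3, 0.2, -0.6]
grip_width: 0.696
```

```bash
python3 - <<'E'
from h import *
p=eyes.capture("wrist"); save(p,"w7.png",(220,160,420,440),2.1)
rows([(-8,.4),(-6,.4),(-4,.4),(-2,.4),(0,.4),(1.5,.4),(3,.4),(4.5,.4),(6,.4),(6,.4),(6,.4)])
E
```

```text
now [528.15433095  69.73815719 208.86390447] [-0.62330381  0.23772464 -1.74111703]
0.017 -0.000 0.008 -0.001 0.009 0.001 0.6; 0.033 -0.000 0.015 -0.001 0.009 0.001 0.6; 0.048 -0.000 0.021 -0.001 0.009 0.001 0.6; 0.063 -0.000 0.028 -0.001 0.009 0.001 0.6; 0.079 -0.000 0.035 -0.001 0.009 0.001 0.6; 0.090 -0.000 0.030 -0.001 0.009 0.001 0.6; 0.102 -0.000 0.025 -0.001 0.009 0.001 0.6; 0.114 -0.000 0.021 -0.001 0.009 0.001 0.6; 0.125 -0.000 0.016 -0.001 0.009 0.001 0.6; 0.125 -0.000 0.016 -0.001 0.009 0.001 0.6; 0.125 -0.000 0.016 -0.001 0.009 0.001 0.6;
```

View pics/w7.png

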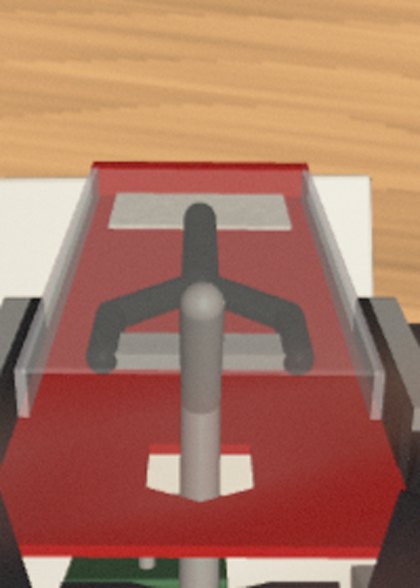

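Emit:
drive_tool:
  series: "0.017 0 0.008 0 0 0 0.6; 0.033 0 0.015 0 0 0 0.6; 0.048 0 0.021 0 0 0 0.6; 0.063 0 0.028 0 0 0 0.6; 0.063 0 0.028 0 0 0 0.6; 0.063 0 0.028 0 0 0 0.6"

```text
time_s: 15.35
eef_pos: [519.9, 68.7, 208.7]
ee_rot: [-0.196, -0.059, 0.979, -0.012]
force: [0.3, 0.3, -0.3]
grip_width: 0.698
```

```bash
python3 - <<'E'
from h import *
rows([(-1,.4),(0,.4),(1,.4),(2,.4),(3,.4),(4,.4),(5,.4),(5,.4),(5,.4)])
E
```

```text
now [519.94657446  68.74485902 208.7190669 ] [ 0.25447835  0.29672389 -0.34362826]
0.008 -0.000 0.004 -0.001 0.009 0.001 0.6; 0.015 -0.000 0.007 -0.001 0.009 0.001 0.6; 0.023 -0.000 0.004 -0.001 0.009 0.001 0.6; 0.031 -0.000 0.001 -0.001 0.009 0.001 0.6; 0.039 -0.000 -0.002 -0.001 0.009 0.001 0.6; 0.047 -0.000 -0.005 -0.001 0.009 0.001 0.6; 0.054 -0.000 -0.008 -0.001 0.009 0.001 0.6; 0.054 -0.000 -0.008 -0.001 0.009 0.001 0.6; 0.054 -0.000 -0.008 -0.001 0.009 0.001 0.6;
```

Emit:
drive_tool:
  series: "0.008 0 0.004 0 0 0 0.6; 0.015 0 0.007 0 0 0 0.6; 0.023 0 0.004 0 0 0 0.6; 0.031 0 0.001 0 0 0 0.6; 0.039 0 -0.002 0 0 0 0.6; 0.047 0 -0.005 0 0 0 0.6; 0.047 0 -0.005 0 0 0 0.6; 0.047 0 -0.005 0 0 0 0.6"

```text
time_s: 16.15
eef_pos: [515.0, 68.2, 211.5]
ee_rot: [-0.196, -0.059, 0.979, -0.012]
force: [-0.1, 0.2, -1.5]
grip_width: 0.702
```

```bash
python3 - <<'E'
from h import *
rows([(a,.41) for a in (5,6,7,8,9,10,11,11,11)])
E
```

```text
now [514.98833319  68.18715286 211.47742298] [-0.10799698  0.23667628 -1.4687259 ]
0.011 -0.000 -0.003 -0.001 0.029 0.001 0.6; 0.019 -0.000 -0.006 -0.001 0.029 0.001 0.6; 0.026 -0.000 -0.009 -0.001 0.029 0.001 0.6; 0.034 -0.000 -0.012 -0.001 0.029 0.001 0.6; 0.042 -0.000 -0.015 -0.001 0.029 0.001 0.6; 0.050 -0.000 -0.018 -0.001 0.029 0.001 0.6; 0.057 -0.000 -0.021 -0.001 0.029 0.001 0.6; 0.057 -0.000 -0.021 -0.001 0.029 0.001 0.6; 0.057 -0.000 -0.021 -0.001 0.029 0.001 0.6;
```

Emit:
drive_tool:
  series: "0.009 0 -0.003 0 0.015 0 0.6; 0.019 0 -0.006 0 0.029 0 0.6; 0.026 0 -0.009 0 0.029 0 0.6; 0.034 0 -0.012 0 0.029 0 0.6; 0.042 0 -0.015 0 0.029 0 0.6; 0.05 0 -0.018 0 0.029 0 0.6; 0.05 0 -0.018 0 0.029 0 0.6; 0.05 0 -0.018 0 0.029 0 0.6"

```text
time_s: 16.95
eef_pos: [510.3, 67.6, 215.8]
ee_rot: [-0.203, -0.058, 0.977, -0.012]
force: [0.2, -0.1, -0.9]
grip_width: 0.695
```

```bash
python3 - <<'E'
from h import *
rows([(a,.41) for a in (11,12,13,14,15,16,17,17,17)])
E
```

```text
now [510.32596815  67.60275947 215.78881565] [ 0.19681393 -0.051492   -0.88990586]
0.007 -0.000 -0.003 -0.001 0.001 0.001 0.6; 0.015 -0.000 -0.006 -0.001 0.001 0.001 0.6; 0.023 -0.000 -0.009 -0.001 0.001 0.001 0.6; 0.031 -0.000 -0.012 -0.001 0.001 0.001 0.6; 0.039 -0.000 -0.015 -0.001 0.001 0.001 0.6; 0.047 -0.000 -0.018 -0.001 0.001 0.001 0.6; 0.054 -0.000 -0.020 -0.001 0.001 0.001 0.6; 0.054 -0.000 -0.020 -0.001 0.001 0.001 0.6; 0.054 -0.000 -0.020 -0.001 0.001 0.001 0.6;
```

Emit:
drive_tool:
  series: "0.007 0 -0.003 0 0 0 0.6; 0.015 0 -0.006 0 0 0 0.6; 0.023 0 -0.009 0 0 0 0.6; 0.031 0 -0.012 0 0 0 0.6; 0.039 0 -0.015 0 0 0 0.6; 0.047 0 -0.018 0 0 0 0.6; 0.054 0 -0.02 0 0 0 0.6; 0.054 0 -0.02 0 0 0 0.6; 0.054 0 -0.02 0 0 0 0.6"

```text
time_s: 17.85
eef_pos: [505.4, 67.0, 220.6]
ee_rot: [-0.203, -0.058, 0.977, -0.012]
force: [-0.2, -0.0, -0.8]
grip_width: 0.697
```

```bash
python3 - <<'E'
from h import *
rows([(a,.41) for a in (18,19,20,21,22,23,24,24,24)])
E
```

```text
now [505.37996898  67.02973459 220.57861826] [-0.22695158 -0.0131985  -0.77346379]
0.008 -0.000 -0.003 -0.001 0.001 0.001 0.6; 0.016 -0.000 -0.006 -0.001 0.001 0.001 0.6; 0.024 -0.000 -0.009 -0.001 0.001 0.001 0.6; 0.032 -0.000 -0.012 -0.001 0.001 0.001 0.6; 0.039 -0.000 -0.015 -0.001 0.001 0.001 0.6; 0.047 -0.000 -0.018 -0.001 0.001 0.001 0.6; 0.055 -0.000 -0.021 -0.001 0.001 0.001 0.6; 0.055 -0.000 -0.021 -0.001 0.001 0.001 0.6; 0.055 -0.000 -0.021 -0.001 0.001 0.001 0.6;
```

Emit:
drive_tool:
  series: "0.008 0 -0.003 0 0 0 0.6; 0.016 0 -0.006 0 0 0 0.6; 0.024 0 -0.009 0 0 0 0.6; 0.032 0 -0.012 0 0 0 0.6; 0.039 0 -0.015 0 0 0 0.6; 0.047 0 -0.018 0 0 0 0.6; 0.055 0 -0.021 0 0 0 0.6; 0.055 0 -0.021 0 0 0 0.6"

```text
time_s: 18.65
eef_pos: [500.3, 66.4, 225.7]
ee_rot: [-0.203, -0.058, 0.977, -0.012]
force: [1.0, 0.2, -1.1]
grip_width: 0.695
```

Emit:
drive_tool:
  series: "0.016 0 -0.006 0 0 0 0.6; 0.032 0 -0.012 0 0 0 0.6; 0.048 0 -0.018 0 0 0 0.6; 0.064 0 -0.024 0 0 0 0.6; 0.08 0 -0.03 0 0 0 0.6; 0.1 0 -0.038 0 0 0 0.6; 0.12 0 -0.046 0 0 0 0.6; 0.14 0 -0.054 0 0 0 0.6; 0.16 0 -0.06 0 0 0 0.6; 0.16 0 -0.06 0 0 0 0.6"

```text
time_s: 19.65
eef_pos: [485.6, 64.6, 240.2]
ee_rot: [-0.203, -0.058, 0.977, -0.012]
force: [-0.0, 0.6, -2.1]
grip_width: 0.695
```

```bash
python3 - <<'E'
from h import *; import pickle
p=eyes.capture("wrist"); save(p,"w8.png"); pickle.dump(p,open("w8.pkl","wb")); s,P,R=cur(); print(P,s["force"],s["wrist_torque"])
print([(np.round(r["rect"]).tolist(),round(r["confidence"],2)) for r in nets.spot_in("tray",p)[:2]])
E
```

```text
[485.61660078  64.64708744 240.02006487] [-0.71713812 -0.1260803  -0.38200449] [ 0.02235107 -0.2962492   0.01118924]
[([1.0, 167.0, 50.0, 306.0], 0.6)]
```

View pics/w8.png

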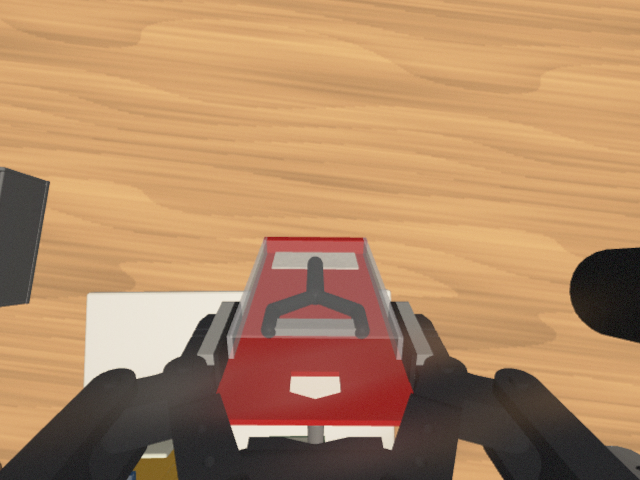

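```bash
python3 - <<'E'
from h import *
s,P,R=cur(); print(P)
for T,y in [((435,60,255),np.pi+.119),((437,-58,255),np.pi+.05),((438,-175,255),np.pi-.01)]:
    R2=Rt(y); print(rel(P,R,T,R2)); P,R=np.array(T,float),R2
E
```

```text
[485.6623057   64.6534923  239.91672692]
[ 0.439  0.012  0.053 -0.001 -0.819  0.001]
[ 0.1   -0.978 -0.    -0.    -0.     0.138]
[ 0.04  -0.974 -0.     0.    -0.     0.12 ]
```

Emit:
drive_tool:
  series: "0.11 0 0.013 0 -0.15 0 0.6; 0.22 0 0.026 0 -0.35 0 0.6; 0.33 0 0.04 0 -0.6 0 0.6; 0.439 0.012 0.053 0 -0.819 0 0.6; 0.439 0.012 0.053 0 -0.819 0 0.6; 0.439 0.012 0.053 0 -0.819 0 0.6; 0.439 0.012 0.053 0 -0.819 0 0.6"

```text
time_s: 20.45
eef_pos: [435.6, 59.9, 254.9]
ee_rot: [-0.001, -0.06, 0.998, -0.0]
force: [-0.0, 0.9, -1.4]
grip_width: 0.694
```

Emit:
drive_tool:
  series: "0.03 -0.25 0 0 0 0.03 0.6; 0.06 -0.5 0 0 0 0.07 0.6; 0.08 -0.75 0 0 0 0.1 0.6; 0.1 -0.978 0 0 0 0.138 0.6; 0.1 -0.978 0 0 0 0.138 0.6"

```text
time_s: 20.95
eef_pos: [438.4, -60.7, 254.2]
ee_rot: [-0.002, -0.023, 1.0, -0.0]
force: [-0.0, 0.3, -1.1]
grip_width: 0.698
```

Emit:
drive_tool:
  series: "0.01 -0.25 0 0 0 0.03 0.6; 0.02 -0.5 0 0 0 0.06 0.6; 0.03 -0.75 0 0 0 0.09 0.6; 0.04 -0.974 0 0 0 0.12 0.6; 0.04 -0.974 0 0 0 0.12 0.6; 0.04 -0.974 0 0 0 0.12 0.6"

```text
time_s: 21.55
eef_pos: [439.4, -177.4, 253.7]
ee_rot: [-0.002, 0.007, 1.0, 0.0]
force: [0.6, 0.5, -1.3]
grip_width: 0.696
```

```bash
python3 - <<'E'
from h import *; import pickle
p=eyes.capture("wrist"); save(p,"w9.png",(0,150,450,480),1.7); pickle.dump(p,open("w9.pkl","wb")); s,P,R=cur(); print(P,R.as_matrix()[:,0],s["force"],s["grip_width"])
for t in ("tray","slot","corkscrew_box"): print([(np.round(r["rect"]).tolist(),round(r["confidence"],2)) for r in nets.spot_in(t,p)[:2]])
print(proj(p,[[412,-338,60],[412,-229,60],[539,-229,60],[539,-338,60]]))
E
```

```text
[ 439.39895289 -176.9021801   253.83254818] [-0.99991736  0.01224204  0.00392385] [-0.05190394  0.42330362 -0.37899074] 0.6998106419003309
[([132.0, 163.0, 269.0, 307.0], 0.94)]
[([130.0, 163.0, 266.0, 304.0], 0.77)]
[([2.0, 282.0, 100.0, 404.0], 0.26)]
[[130.97550176 175.04642523]
 [255.36702668 173.48465762]
 [263.37983858 302.88956693]
 [152.4039885  304.17500299]]
```

View pics/w9.png

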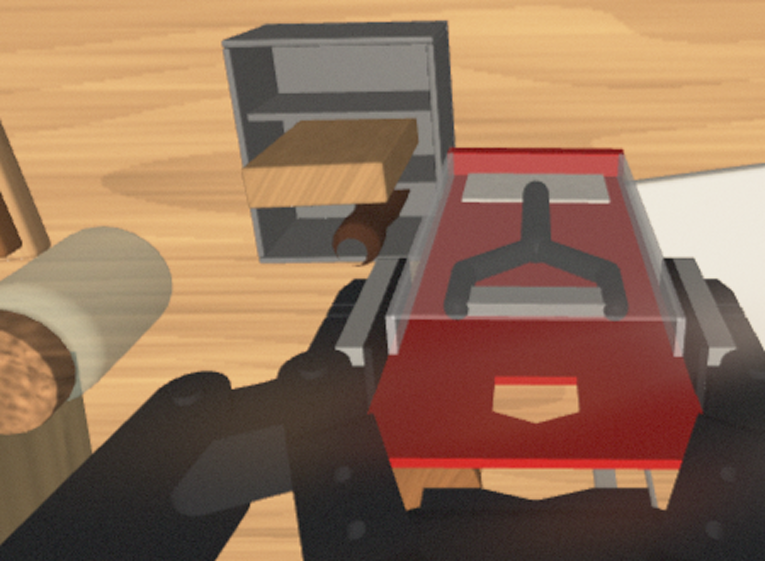

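```bash
python3 - <<'E'
from h import *; import pickle
np.set_printoptions(precision=3,suppress=True)
p=pickle.load(open("w9.pkl","rb")); print("div",onz(p,145.9,218.2,60),"jar",onz(p,0+20/1.7,150+370/1.7,110))
s,P,R=cur()
for T in [(434.7,-283.5,220),(434.7,-283.5,110),(434.7,-283.5,80)]:
    R2=Rt(np.pi); print(rel(P,R,T,R2)); P,R=np.array(T,float),R2
E
```

```text
div [ 451.368 -330.951   60.   ] jar [ 573.46  -448.168  110.   ]
[ 0.027 -0.89   0.286 -0.    -0.006 -0.023]
[ 0.    -0.     0.917  0.     0.     0.   ]
[ 0.   -0.    0.25  0.    0.    0.  ]
```

Emit:
drive_tool:
  series: "0.005 -0.2 0.05 0 0 0 0.6; 0.01 -0.4 0.1 0 0 -0.01 0.6; 0.02 -0.6 0.17 0 0 -0.02 0.6; 0.027 -0.8 0.24 0 -0.006 -0.023 0.6; 0.027 -0.89 0.286 0 -0.006 -0.023 0.6; 0.027 -0.89 0.286 0 -0.006 -0.023 0.6; 0.027 -0.89 0.286 0 -0.006 -0.023 0.6"

```text
time_s: 22.45
eef_pos: [435.0, -282.6, 220.2]
ee_rot: [-0.0, -0.0, 1.0, 0.0]
force: [0.5, -0.2, -1.4]
grip_width: 0.698
```

```bash
python3 - <<'E'
from h import *; import pickle
np.set_printoptions(precision=3,suppress=True)
p=eyes.capture("wrist"); pickle.dump(p,open("w10.pkl","wb")); save(p,"w10.png")
s,P,R=cur(); print(P,R.as_matrix()[:,0]); print(rel(P,R,(434.3,-283.5,125),Rt(np.pi)))
# rim predicted vs image: front wall outer/inner edges along column, grey levels
q=proj(p,[[412,-300,60],[416,-300,60],[412,-265,60],[416,-265,60]]); print(q)
g=cv2.cvtColor(p["frame"],cv2.COLOR_RGB2GRAY)
for c in (int(q[0,0]),int(q[2,0])): r=int(q[0,1]); print(c,r-20,g[r-20:r+30,c])
E
```

```text
[ 435.052 -282.521  220.438] [-1.    -0.001 -0.   ]
[ 0.007 -0.008  0.795 -0.001  0.001  0.002]
[[293.1   184.381]
 [293.186 189.339]
 [337.122 184.432]
 [337.021 189.389]]
293 164 [174 175 176 178 181 173 126  86  80  79  79  80  79  79  82  80  78  83
 103 138 146 129 115 119 137 138 139 138 137 137 136 139 137 138 134 136
 138 136 138 138 136 137 136 137 136 134 134 138 136 133]
337 164 [179 189 191 190 192 177 104  87  80  79  81  78  77  79  81  82  81  90
 119 142 143 124 123 138 137 140 137 139 137 136 139 136 137 138 136 137
 136 138 135 140 136 139 138 136 135 137 135 136 137 129]
```

Emit:
drive_tool:
  series: "0.01 -0.008 0.15 0 0 0 0.6; 0.018 -0.008 0.3 0 0 0 0.6; 0.018 -0.008 0.45 0 0 0 0.6; 0.018 -0.008 0.6 0 0 0 0.6; 0.018 -0.008 0.72 0 0 0 0.6; 0.018 -0.008 0.795 0 0 0 0.6; 0.018 -0.008 0.795 0 0 0 0.6; 0.018 -0.008 0.795 0 0 0 0.6"

```text
time_s: 23.3
eef_pos: [433.3, -283.4, 125.8]
ee_rot: [0.001, -0.001, 1.0, -0.001]
force: [0.1, 0.2, -0.3]
grip_width: 0.699
```

Emit:
drive_tool:
  series: "0 0 0.06 0 0 0 0.6; 0 0 0.12 0 0 0 0.6; 0 0 0.18 0 0 0 0.6; 0 0 0.23 0 0 0 0.6; 0 0 0.28 0 0 0 0.6; 0 0 0.28 0 0 0 0.6; 0 0 0.28 0 0 0 0.6"

```text
time_s: 24.0
eef_pos: [433.4, -283.5, 92.2]
ee_rot: [0.001, -0.001, 1.0, -0.001]
force: [-0.1, -0.5, -1.6]
grip_width: 0.701
```

Emit:
drive_tool:
  series: "0 0 0.02 0 0 0 0.6; 0 0 0.04 0 0 0 0.6; 0 0 0.06 0 0 0 0.6; 0 0 0.08 0 0 0 0.6; 0 0 0.095 0 0 0 0.6; 0 0 0.095 0 0 0 0.6; 0 0 0.095 0 0 0 0.6"

```text
time_s: 24.7
eef_pos: [433.4, -283.6, 80.8]
ee_rot: [0.001, -0.001, 1.0, -0.001]
force: [0.3, 0.2, -0.6]
grip_width: 0.699
```

Emit:
drive_tool:
  series: "0 0 0.008 0 0 0 0.6; 0 0 0.016 0 0 0 0.6; 0 0 0.024 0 0 0 0.6; 0 0 0.03 0 0 0 0.6; 0 0 0.03 0 0 0 0.6; 0 0 0.03 0 0 0 0.6"

```text
time_s: 25.3
eef_pos: [433.4, -283.5, 77.2]
ee_rot: [0.001, -0.001, 1.0, -0.001]
force: [0.1, 0.7, -0.5]
grip_width: 0.698
```

Emit:
drive_tool:
  series: "0 0 0.005 0 0 0 0.6; 0 0 0.01 0 0 0 0.6; 0 0 0.01 0 0 0 0.6; 0 0 0.01 0 0 0 0.6"

```text
time_s: 25.7
eef_pos: [433.4, -283.6, 76.0]
ee_rot: [0.0, -0.001, 1.0, -0.001]
force: [-0.0, -0.5, -1.0]
grip_width: 0.695
```

Emit:
drive_tool:
  series: "0 0 0.006 0 0 0 0.6; 0 0 0.006 0 0 0 0.6; 0 0 0.006 0 0 0 0.6"

```text
time_s: 26.0
eef_pos: [433.5, -283.6, 75.9]
ee_rot: [0.001, -0.001, 1.0, -0.001]
force: [-0.2, 1.9, 6.1]
grip_width: 0.697
```

Emit:
drive_tool:
  series: "0 0 0.005 0 0 0 0.6; 0 0 0.005 0 0 0 0.6; 0 0 0.005 0 0 0 0.6"

```text
time_s: 26.3
eef_pos: [433.6, -283.6, 75.9]
ee_rot: [0.001, -0.001, 1.0, -0.001]
force: [-0.9, 0.4, 6.0]
grip_width: 0.698
```

Emit:
drive_tool:
  series: "0 0 0 0 0 0 0.6; 0 0 0 0 0 0 0.6; 0 0 0 0 0 0 0.7; 0 0 0 0 0 0 0.75; 0 0 0 0 0 0 0.8; 0 0 0 0 0 0 0.85; 0 0 0 0 0 0 0.9; 0 0 0 0 0 0 0.9; 0 0 0 0 0 0 0.9"
  newtons: 20

```text
time_s: 27.2
eef_pos: [433.6, -283.6, 75.9]
ee_rot: [0.001, -0.001, 1.0, -0.001]
force: [0.8, -0.2, 0.0]
grip_width: 0.898
```

```bash
python3 - <<'E'
from h import *
s,P,R=cur(); print(P,s["force"],s["grip_width"])
p=eyes.capture("wrist"); save(p,"w11.png")
f=p["frame"].astype(int); m=((f[...,0]>110)&(f[...,1]<60)).astype(np.uint8)
n,l,st,c=cv2.connectedComponentsWithStats(m); print([st[i].tolist() for i in range(1,n) if st[i][4]>150])
for n in ("scene","side"):
    p=eyes.capture(n); print(n,[(np.round(r["rect"]).tolist(),round(r["confidence"],2)) for r in nets.spot_in("pack",p)[:3]])
    X=[[434+a,-283.5+b,z] for a in(-10,10) for b in(-30,30) for z in(4,107)]+[[434,-313.5,134],[434,-253.5,134]]; q=proj(p,X); print(q.min(0),q.max(0))
E
```

```text
[ 433.59124704 -283.5942822    75.91070731] [ 0.77999171 -0.18053125  0.01154169] 0.8976260470514119
[[208, 338, 214, 89, 14824]]
scene [([201.0, 275.0, 225.0, 304.0], 0.55)]
[200.24625477 273.1631384 ] [228.92659728 310.2868548 ]
side []
[418.60907288 220.61912371] [446.00355207 276.85419207]
```

Emit:
drive_tool:
  series: "0 0 -0.04 0 0 0 0.9; 0 0 -0.1 0 0 0 0.9; 0 0 -0.2 0 0 0 0.9; 0 0 -0.35 0 0 0 0.9; 0 0 -0.5 0 0 0 0.9; 0 0 -0.7 0 0 0 0.9; 0 0 -0.9 0 0 0 0.9; 0 0 -1 0 0 0 0.9; 0 0 -1 0 0 0 0.9"

```text
time_s: 28.35
eef_pos: [433.9, -283.8, 197.7]
ee_rot: [0.002, -0.001, 1.0, -0.002]
force: [0.8, -0.8, -0.5]
grip_width: 0.899
```

Emit:
drive_tool:
  series: "0 0 -0.3 0 0 0 0.9; 0 0 -0.6 0 0 0 0.9; 0 0 -0.9 0 0 0 0.9; 0 0 -1 0 0 0 0.9; 0 0 -1 0 0 0 0.9; 0 0 -1 0 0 0 0.9; 0 0 -1 0 0 0 0.9; 0 0 -1 0 0 0 0.9"

```text
time_s: 29.15
eef_pos: [433.2, -283.2, 316.4]
ee_rot: [0.001, -0.001, 1.0, -0.001]
force: [1.5, -0.1, 0.9]
grip_width: 0.9
```

```bash
python3 - <<'E'
from h import *
s,P,R=cur(); print(P,s["force"],s["time_s"])
np.set_printoptions(precision=1,suppress=True)
w=eyes.capture("wrist"); save(w,"w12.png")
f=w["frame"].astype(int); m=((f[...,0]>100)&(f[...,1]<60)&(f[...,2]<60)).astype(np.uint8)
n,l,st,c=cv2.connectedComponentsWithStats(m); B=[st[i].tolist() for i in range(1,n) if st[i][4]>150]; print(B)
ex=proj(w,[[434,-313.5,134],[434,-253.5,134],[424,-313.5,107],[424,-253.5,107],[424,-313.5,4],[424,-253.5,4]]); print("expected",ex)
for cam in ("wrist","scene","side"):
    p=eyes.capture(cam)
    for t in ("pack","pack_behind","pack_blue","corkscrew_box","mill","hook_red"): print(cam,t,[(np.round(r["rect"]).tolist(),round(r["confidence"],2)) for r in nets.spot_in(t,p)[:2]])
E
```

```text
[ 433.18811401 -283.19386286  316.38752371] [ 1.45587864 -0.14541977  0.87319339] 29.15
[[281, 190, 68, 18, 922]]
expected [[280.5 205.9]
 [349.6 206.1]
 [282.8 188.1]
 [347.5 188.2]
 [289.8 169.9]
 [340.6 170. ]]
wrist pack [([282.0, 172.0, 345.0, 211.0], 0.59), ([107.0, 258.0, 205.0, 358.0], 0.24)]
wrist pack_behind [([511.0, 380.0, 539.0, 390.0], 0.45)]
wrist pack_blue [([509.0, 381.0, 545.0, 393.0], 0.56)]
wrist corkscrew_box [([278.0, 206.0, 346.0, 248.0], 0.92)]
wrist mill []
wrist hook_red []
scene pack [([202.0, 276.0, 224.0, 307.0], 0.74)]
scene pack_behind [([355.0, 208.0, 376.0, 248.0], 0.77)]
scene pack_blue [([315.0, 242.0, 334.0, 284.0], 0.57)]
scene corkscrew_box [([210.0, 288.0, 234.0, 316.0], 0.76), ([271.0, 199.0, 393.0, 338.0], 0.6)]
scene mill [([233.0, 308.0, 244.0, 315.0], 0.45), ([277.0, 347.0, 315.0, 387.0], 0.26)]
scene hook_red [([328.0, 190.0, 377.0, 226.0], 0.49)]
side pack []
side pack_behind [([234.0, 205.0, 265.0, 270.0], 0.88), ([48.0, 258.0, 164.0, 399.0], 0.39)]
side pack_blue [([296.0, 179.0, 316.0, 241.0], 0.93)]
side corkscrew_box []
side mill [([235.0, 208.0, 264.0, 272.0], 0.43), ([208.0, 162.0, 369.0, 362.0], 0.35)]
side hook_red [([233.0, 201.0, 293.0, 239.0], 0.83)]
```

```bash
python3 -c "
from h import *
print(ctrl.finish_job()); s=telemetry.sense(); print(s['time_s'],s['force'])"
```

```text
the job is handed in; nothing more can be done
None
the job is handed in; nothing more can be done
```

The front red pack is off its hook and standing upright in the front slot of the grey tray. I let go, backed the gripper off to well above it, and handed the job in at about 29 s of the 72 s allowed.

**Unhooking:** I gripped the pack by its sides and lifted it about 3 mm to take the card off the wire. I slid it out and briefly lowered it until it touched, to find the wire's height. Then I tilted it 0.4 rad and drew the hole along the upturned tip. The hardest contact I read between card and wire was about 3 N (limit 6 N), during that touch. Over the tip I saw no contact above the force noise.

**Placing:** I lowered the pack in small steps until it met the slot floor. The force reached about 6 N there and fell to zero after the fingers opened.

**Last checks:**
- **Pack position:** in the wrist camera the card is within about 2 pixels of where an upright pack in that slot should appear. The scene camera agrees.
- **Other goods:** the networks found the pack behind, the blue pack and the corkscrew box where they were at the start. The mill was found only with low confidence (0.45), in about its old place. I did not re-check the loose things on the counter.
- **Disagreements:** the side camera did not detect the placed pack at all. The floor was met about 0.9 mm higher than I had computed, which is within the camera calibration. The finish call returned no further force reading.

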